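Seat the keyed spindle in the thread winder

TASK

Lift the keyed spindle (the square-headed one with the pointer tab on its flange) out of the wooden stand, lower its nose into the bore of the thread winder's pulley hub, turn it until the key slips into the keyway, and push on against the spring until the flange sits flat on the hub. Finish while still holding it pressed fully home, so that I can tighten the set screw; do not let go, and leave everything else where it is.

Things in the scene. Friction and masses are not known exactly. Their poses are not given: they have to be found in the camera images.
- spindle_grip (a point): keyed spindle, loose, about 0.25 kg, upright in one of the two stand holes. Point: on its axis, centre of its square aluminium head (24 x 24 mm, 46 mm tall, flat sides facing x and y); z up along the spindle, +x the side of its key. Below the head a round steel flange, 44 mm across, 6 mm thick, underside 29 mm below this point, then the shaft
- spindle_flange (a point): centre of the underside of the same spindle's flange, which rests on the stand. A pointer tab, 8 mm wide, sticks out of the flange to 31 mm from the axis on +x, right above the key. Axes as spindle_grip
- spindle_tip (a point): lower end of the same spindle's round steel shaft: 16 mm diameter, 45 mm long below the flange, the last 6 mm tapering to 10 mm. The key, 6 mm wide, stands out to 13 mm from the axis on +x over the upper 25 mm of the shaft; the lowest 20 mm is a plain round nose
- plain_grip (a point): the other spindle in the stand, same sizes, but with a round head 24 mm across, no key and no pointer tab: it stays where it is. This point is the centre of its head
- stand: fixed wooden block, 70 (x) x 200 (y) x 60 mm tall, origin at the centre of its underside; two through holes 31 mm wide at y = -50 and +50 mm, in which the two spindles hang upright, flanges resting on its top
- hub_mouth (a point): centre of the bore's mouth in the flat top of the winder's steel pulley hub (54 mm across), 80 mm above the table; z up. Bore vertical, 18 mm diameter, over 50 mm free depth but for the sprung plunger; one keyway, 8.4 mm wide, reaches to 15 mm from the axis on this frame's +x (turns with the pulley). Spindle fully home: spindle_grip 29 mm above this point
- pulley (a joint): turning angle of the pulley in rad, counter-clockwise from above; a brake holds it with about 0.4 N m, it does not swing by itself
- plunger (a joint): sprung plunger in the bottom of the bore, m: 0 when free (its top 37 mm below the hub's top face), growing as it is pushed down; the tip of the spindle meets it at the last 8 mm, with about 6 N at first and 12 N with the flange flat on the hub. Let go, it lifts the spindle again
- winder: fixed grey thread winder; origin on the table under the hub axis. Base plate 130 (x) x 235 mm, 20 mm thick, reaching from y = -65 to +170 mm; a gear box 70 mm tall above the table stands on it at y = 80 to 165 mm
- button_jar: a closed low glass button jar, 52 mm across, 55 mm tall, beside the stand; a bystander, its origin is the centre of its underside
- bobbin: an empty wooden bobbin, 32 mm across, 40 mm tall, standing on the winder's gear box; a bystander, its origin is the centre of its underside
- screwdriver: a screwdriver 160 mm long lying beside the winder; a bystander, its origin is near its middle
- cone: an empty grey thread cone, 64 mm wide, 120 mm tall; a bystander, its origin is the centre of its underside
- pin_tin: a round steel tin, 76 mm across, 28 mm tall; a bystander, its origin is the centre of its underside
- spare_pulley: a loose flat aluminium ring, 80 mm across, 22 mm tall; a bystander, its origin is the centre of its underside
- rule: a flat steel rule, 300 x 30 x 4 mm; a bystander, its origin is the centre of its underside

How it is judged:
On the way, in this order (a step that is already met when the one before it is completed fails the run):
1. the keyed spindle is lifted clear of the stand (its head's centre more than 135 mm above the table) (height (world z) of spindle_grip above 0.135 m), for 0.1 s.
2. the key has slipped into the keyway: the flange is less than 20 mm above the hub, the spindle on the bore's axis and key and keyway in line (z of spindle_grip in the frame of hub_mouth below 0.049 m and horizontal distance between spindle_grip and hub_mouth below 0.005 m and angle between the x axis of spindle_grip and the x axis of hub_mouth, either way round below 0.2 rad), for 0.1 s.
At the end, for the whole second after the job is handed in: Key in the keyway (in line within 0.2 rad), spindle upright within 0.06 rad and on the bore axis within 4 mm, flange less than 2.5 mm above the hub face, plunger pressed more than 5.3 mm, and the robot still holding or pressing the spindle (over 3 N) (z of spindle_grip in the frame of hub_mouth between 0.026 and 0.0315 m and horizontal distance between spindle_grip and hub_mouth below 0.004 m and angle between the x axis of spindle_grip and the x axis of hub_mouth, either way round below 0.2 rad and angle between spindle_grip's own z axis and vertical below 0.06 rad and value of joint plunger above 0.0053 m and (contact force between spindle and the fingers above 3 N or contact force between spindle and the arm above 3 N)); the arm keeps its last pose, push and grip.
It fails at once if the plain spindle is moved more than 20 mm (distance of plain_grip from where it was at the start of the episode above 0.02 m).
It fails at once if anything else lying about is moved more than 30 mm (distance of any of button_jar, bobbin, screwdriver, cone, pin_tin, spare_pulley, rule from where it was at the start of the episode above 0.03 m).
It also fails if it takes over 45 s, if anything falls off the work surface, if the arm or the gripper's body presses on something with over 40 N, if the wrist force passes 120 N, or if a joint passes its speed limit or range.

ROBOT

A 7-joint arm with a two-finger parallel gripper is mounted at the origin on the work surface. World frame = base frame: x ahead of the robot, y to its left, z up, the work surface at z = 0. Lengths are in m, angles in rad, forces in N, time in s.
With the tool pointing down it reaches from about 0.4 to 0.9 m from the base axis. Payload 5.5 kg.
Tool frame: the origin (TCP) lies at the very end of the fingers, on their centre line; the grasp point (between the pads) lies 19 mm behind it; x points along the fingers, y is the direction in which the jaws open and shut, and the axes are right-handed (so a half turn about x gives the same grasp; the last joint's range is limited). The gripper opens to 92 mm and grips with 3 to 60 N. Pads are 19 mm wide; open, the fingers measure 130 mm over their backs; the gripper's body (75 mm by 190 mm) begins 47 mm behind the grasp point.
Start: joints at [1.391, 0.501, -0.427, 1.55, 0.221, 1.138, -0.21], TCP at [0.279, -0.587, 0.206] pointing down, gripper open.
Joint ranges: [-2.88, 2.88], [-0.31, 2.03], [-1.54, 1.56], [0.2, 2.42], [-1.41, 4.55], [0.19, 2.02], [-2.57, 2.57]. Speed limits (rad/s): [2.57, 2.57, 3.14, 3.14, 3.14, 3.14, 3.14].

INTERFACE

Orientations are given as a unit quaternion [x, y, z, w].
In Python, from workcell import env, optics, order gives the robot as it stands.
- The arm moves only by the tool carry_out, never from a script. Its argument "increments" is a list of rows, each a list of 6 numbers: the shift along the tool's x, y, z in m, then the turn, a rotation vector about the tool's x, y, z in rad. In form: [[dx, dy, dz, rx, ry, rz], ...]. A call has 1 to 5 rows; each row shifts and turns the pose as measured when the row begins, along the tool's axes as they then stand; what a row does not reach is not made up. A row lasts 1/8 s, in which the tool goes at most 62.5 mm and 10.7 degrees, less where a joint would pass 70% of its speed; a pose out of reach is approached as far as the arm can. A call is refused whole if a number of a shift passes 0.0625 or a number of a turn 0.188, either way. A call with a gripper value outside its range is refused whole. "grip" is the opening, from -1 (shut) to 1 (fully open), so that 0 is half open, set as the call begins (left out, the last holds). The fingers move at their own pace and stop on an object; the grip force is fixed at half the most. Time passes only in rows, so rows that do not move let the fingers close. It gives the time, the measured TCP pose, the force and the opening at its end, in the units of the state.
- env.observe(): the state, without advancing time (a new reading comes with each control period).
- optics.get_image(name): name is "scene" or "top" or "wrist"; returns the picture (420x560x3 uint8, red, green, blue); there is no depth.
- optics.camera_params(name): a dict with "K" (3x3 intrinsics, pixels), "cam_to_world" (4x4, takes a point from camera to world coordinates). Camera axes: x right, y down, z forward; pixel columns grow to the right and rows downward; lengths in m; the calibration is good to about 2 mm. The wrist camera is an equidistant fisheye: a pixel r from the principal point sees the ray r / f radians off the axis. A picture is of the moment at which its call begins: read the wrist's pose just before it. camera_params takes no time and is no camera call; for the wrist camera it gives the pose at the moment of the call.
- order.close_job(): hands the job in, once; it reports no verdict.
The state is a dict: "time_s": time; "q": joint angles; "qvel": joint speeds; "joint_efforts": joint torques, N m; "tool_pos": TCP position; "ee_rot": TCP orientation; "wrist_force": force on the tool from outside, world axes, zero at the start; "torque": the same for the moment, N m; "finger_gap": finger opening in m.
Only numpy, scipy, OpenCV 4.12 (cv2) and the standard library are available. Lean on these libraries where they do the work, as an engineer would, in place of code of your own. Each camera call takes 0.05 s, during which the arm holds its last target.

## Working session

There is one attempt and no reset: what is moved stays moved. The work goes in short steps, Python scripts to look and compute and a tool call to move; the robot and the scene stay as the last step left them, time stands still between calls to the robot, and variables do not carry over. Pictures are saved under pics/ and viewed, and the job is handed in when it is done.

Besides the shell and the picture viewer there is one more tool, called in YAML: its name, and indented under it one key for each argument. carry_out: Moves the arm, as the interface text tells. Its arguments: {"type":"object","properties":{"increments":{"type":"array"},"grip":{"type":"number"}},"required":["increments"]}

```bash
mkdir -p pics; ls; python3 - <<'E'
from workcell import env, optics, order
import cv2,numpy as np
s=env.observe()
print({k:np.round(v,4).tolist() for k,v in s.items()})
for n in ["scene","top","wrist"]:
    p=optics.camera_params(n); print(n,np.round(p["K"],2).tolist(),np.round(p["cam_to_world"],4).tolist())
    cv2.imwrite(f"pics/{n}0.png",optics.get_image(n)[:,:,::-1])
E
```

```text
pics
{'time_s': 0.0, 'q': [1.3912, 0.5018, -0.4267, 1.5515, 0.2209, 1.1383, -0.2103], 'qvel': [0.0002, -0.0003, 0.0001, -0.0001, -0.0, 0.0022, -0.0018], 'joint_efforts': [0.0006, -56.6602, -5.8161, -27.9117, -0.0687, 0.0307, 0.0002], 'tool_pos': [0.2781, -0.5867, 0.2052], 'ee_rot': [-0.6897, -0.1559, 0.69, -0.1546], 'wrist_force': [0.0013, -0.6745, 0.2302], 'torque': [0.0303, 0.0175, -0.0063], 'finger_gap': 0.0917}
scene [[545.9, 0.0, 274.85], [0.0, 545.9, 212.01], [0.0, 0.0, 1.0]] [[-0.6902, 0.5052, -0.518, 1.1976], [0.7236, 0.4746, -0.5012, 0.5145], [-0.0073, -0.7207, -0.6932, 0.8902], [0.0, 0.0, 0.0, 1.0]]
top [[425.46, 0.0, 284.21], [0.0, 425.46, 206.36], [0.0, 0.0, 1.0]] [[0.0477, -0.9731, 0.2253, 0.3281], [-0.9988, -0.0481, 0.0039, -0.0553], [0.007, -0.2253, -0.9743, 1.1917], [0.0, 0.0, 0.0, 1.0]]
wrist [[325.19, 0.0, 276.48], [0.0, 325.19, 208.74], [0.0, 0.0, 1.0]] [[0.4278, -0.8722, -0.2373, 0.3421], [-0.9039, -0.4135, -0.1099, -0.5566], [-0.0023, 0.2615, -0.9652, 0.3835], [0.0, 0.0, 0.0, 1.0]]
```

View pics/scene0.png

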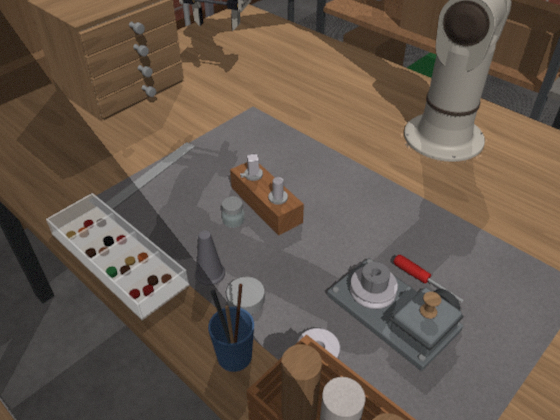

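View pics/top0.png

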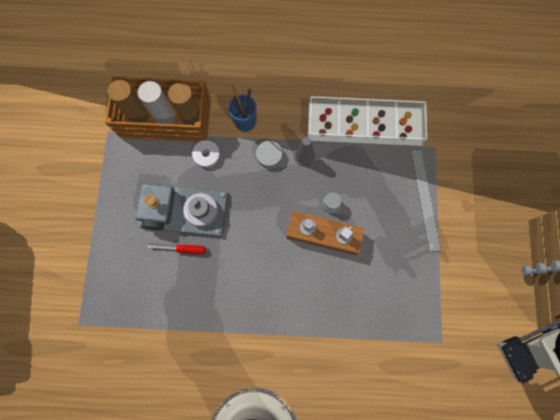

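View pics/wrist0.png

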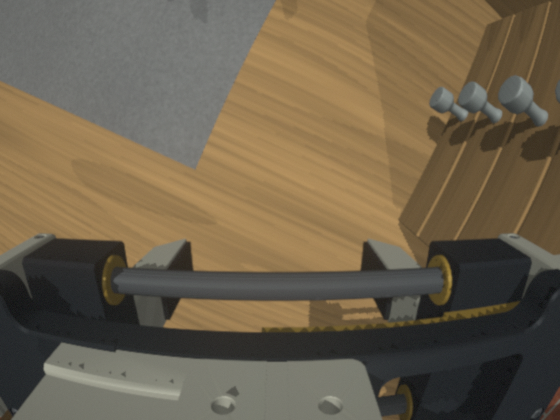

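```bash
python3 - <<'E'
import cv2,numpy as np
t=cv2.imread("pics/top0.png"); s=cv2.imread("pics/scene0.png")
f=lambda im,r:cv2.resize(im[r[1]:r[3],r[0]:r[2]],(400,300),interpolation=cv2.INTER_CUBIC)
a=np.vstack([np.hstack([f(t,(280,185,380,260)),f(t,(150,170,250,245))]),np.hstack([f(s,(220,145,320,220)),f(s,(325,240,425,315))])])
cv2.imwrite("pics/crops.png",a)
E
```

```text
(no output)
```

View pics/crops.png

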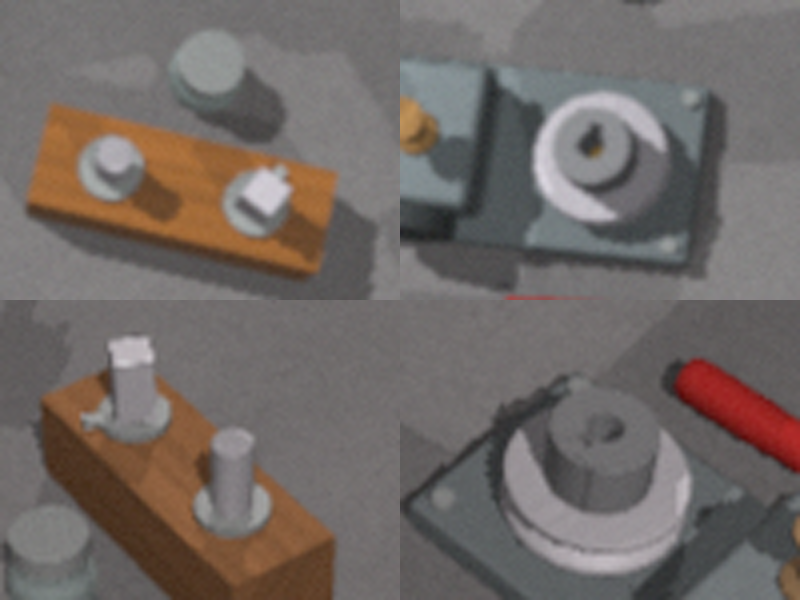

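```bash
cat > h.py <<'E'
import numpy as np,cv2
from workcell import env, optics, order
from scipy.spatial.transform import Rotation as R
def ray(p,uv,fish=False):
    K=np.array(p["K"]);T=np.array(p["cam_to_world"])
    x=(uv[0]-K[0,2])/K[0,0];y=(uv[1]-K[1,2])/K[1,1]
    if fish:
        r=np.hypot(x,y);s=np.sin(r)/r if r>1e-9 else 1;d=np.array([x*s,y*s,np.cos(r)])
    else: d=np.array([x,y,1.]);d/=np.linalg.norm(d)
    return T[:3,3],T[:3,:3]@d
def plane(rr,z): o,d=rr;return o+d*(z-o[2])/d[2]
def tri(rs):
    A=0;b=0
    for o,d in rs:
        P=np.eye(3)-np.outer(d,d);A=A+P;b=b+P@o
    X=np.linalg.solve(A,b);return X,[round(float(np.linalg.norm((np.eye(3)-np.outer(d,d))@(X-o))),4) for o,d in rs]
def proj(p,X,fish=False):
    K=np.array(p["K"]);T=np.array(p["cam_to_world"]);c=T[:3,:3].T@(np.array(X)-T[:3,3])
    if fish:
        r=np.hypot(c[0],c[1]);th=np.arctan2(r,c[2]);x,y=c[0]/r*th,c[1]/r*th
    else:x,y=c[0]/c[2],c[1]/c[2]
    return np.array([K[0,0]*x+K[0,2],K[1,1]*y+K[1,2]])
E
python3 - <<'E'
from h import *
T=optics.camera_params("top");S=optics.camera_params("scene")
for n,a,b in [("head top",(346.6,233.2),(252.8,157.8)),("plain top",(309,224),(278.5,179.5)),("mouth",(198,206.5),(375.8,272.3))]:
    print(n,tri([ray(T,a),ray(S,b)]))
print("tab dir",plane(ray(T,(350.7,228)),.066)-plane(ray(T,(344.2,235.5)),.066))
print("stand corners",[plane(ray(T,(280+u/4,185+v/4)),.06).round(3).tolist() for u,v in [(52,104),(336,172),(317,270),(28,205)]])
s=env.observe();M=R.from_quat(s["ee_rot"]).as_matrix();print(M.round(3))
E
```

```text
head top (array([ 0.51576374, -0.21501552,  0.10598791]), [0.0005, 0.0005])
plain top (array([ 0.53423332, -0.11648414,  0.10925034]), [0.001, 0.001])
mouth (array([0.57488188, 0.1815648 , 0.07269334]), [0.0004, 0.0004])
tab dir [ 0.02122615 -0.017139    0.        ]
stand corners [[0.578, -0.075, 0.06], [0.541, -0.269, 0.06], [0.474, -0.257, 0.06], [0.508, -0.062, 0.06]]
[[-0.001  0.428 -0.904]
 [ 0.001 -0.904 -0.428]
 [-1.    -0.001 -0.   ]]
```

carry_out:
  increments:
    - [0,-0.038,-0.048,0,0,0]
    - [0,-0.038,-0.048,0,0,0]
    - [0,-0.038,-0.048,0,0,0]
    - [0,-0.038,-0.048,0,0,0]
    - [0,-0.038,-0.048,0,0,0]
  grip: 1

```text
time_s: 0.78
tool_pos: [0.4134, -0.3113, 0.2033]
ee_rot: [-0.69, -0.152, 0.691, -0.151]
wrist_force: [0.6, -0.7, 0.2]
finger_gap: 0.0913
```

carry_out:
  increments:
    - [0,0,0,-0.15,0,0]
    - [0,0,0,-0.15,0,0]
    - [0,0,0,-0.15,0,0]
    - [0,0,0,0,0,0]

```text
time_s: 1.27
tool_pos: [0.4167, -0.3031, 0.2034]
ee_rot: [-0.636, -0.311, 0.636, -0.308]
wrist_force: [0.4, 0.0, 0.6]
finger_gap: 0.0918
```

```bash
cat >> h.py <<'E'
def st():
    s=env.observe();M=R.from_quat(s["ee_rot"]).as_matrix()
    print("t",round(s["time_s"],2),"tcp",np.round(s["tool_pos"],4),"yaw y",round(np.degrees(np.arctan2(M[1,1],M[0,1])),2),"x",M[:,0].round(4),"F",np.round(s["wrist_force"],2),"T",np.round(s["torque"],3),"gap",round(float(s["finger_gap"]),4),"q",np.round(s["q"],2))
    return s,M
def togo(tgt,yaw):
    """tool frame delta to reach tgt pos, with yaw (deg) of y, x straight down; shift expressed in current tool axes"""
    s,M=st();a=np.radians(yaw)
    Y=np.array([np.cos(a),np.sin(a),0]);X=np.array([0,0,-1.]);G=np.column_stack([X,Y,np.cross(X,Y)])
    print("togo shift",(M.T@(np.array(tgt)-s["tool_pos"])).round(4),"turn",R.from_matrix(M.T@G).as_rotvec().round(4))
def shot(cam,fn,crop=None,k=1):
    p=optics.camera_params(cam);im=optics.get_image(cam)[:,:,::-1].copy()
    cv2.imwrite(f"pics/{fn}_raw.png",im);np.savez(f"pics/{fn}.npz",K=p["K"],cam_to_world=p["cam_to_world"])
    return p,im
E
python3 - <<'E'
from h import *
st();shot("wrist","w1")
togo((.516,-.215,.2),-39)
E
```

```text
t 1.27 tcp [ 0.4167 -0.3031  0.2034] yaw y -38.08 x [-0.0018  0.0026 -1.    ] F [0.41 0.02 0.61] T [-0.043 -0.033  0.018] gap 0.0918 q [ 1.13  0.29 -0.65  1.88  0.2   1.04 -0.27]
t 1.32 tcp [ 0.4168 -0.3032  0.2034] yaw y -38.17 x [-0.0017  0.0026 -1.    ] F [ 0.28  0.32 -0.36] T [ 0.008 -0.019  0.034] gap 0.0914 q [ 1.13  0.29 -0.65  1.88  0.2   1.04 -0.27]
togo shift [ 0.0035  0.0235 -0.1306] turn [ 0.0144 -0.001   0.0029]
```

View pics/w1_raw.png

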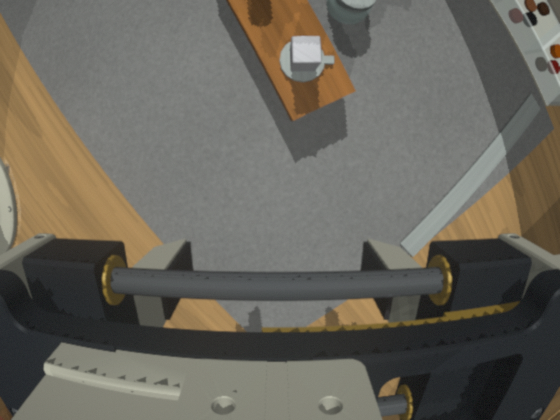

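carry_out:
  increments:
    - [0,0.012,-0.035,0.007,0,0]
    - [0,0.012,-0.035,0.007,0,0]
    - [0,0,0,0,0,0]

```text
time_s: 1.7
tool_pos: [0.4797, -0.2639, 0.203]
ee_rot: [-0.64, -0.301, 0.641, -0.299]
wrist_force: [-0.5, 0.3, -1.0]
finger_gap: 0.0916
```

```bash
python3 - <<'E'
from h import *
st();p,im=shot("wrist","w2");st()
c=im[60:220,200:400];cv2.imwrite("pics/w2c.png",cv2.resize(c,None,fx=3.5,fy=3.5,interpolation=cv2.INTER_CUBIC))
c=cv2.imread("pics/w1_raw.png")[10:110,240:380];cv2.imwrite("pics/w1c.png",cv2.resize(c,None,fx=5,fy=5,interpolation=cv2.INTER_CUBIC))
E
```

```text
t 1.7 tcp [ 0.4797 -0.2639  0.203 ] yaw y -39.79 x [-0.0024  0.0023 -1.    ] F [-0.5   0.26 -0.95] T [ 0.029 -0.027  0.014] gap 0.0916 q [ 0.99  0.36 -0.66  1.81  0.25  1.06 -0.46]
t 1.75 tcp [ 0.4781 -0.2653  0.2027] yaw y -39.87 x [-0.004   0.0016 -1.    ] F [-1.22 -0.57 -0.39] T [-0.047 -0.032  0.014] gap 0.092 q [ 0.99  0.36 -0.66  1.81  0.25  1.06 -0.45]
```

View pics/w2c.png

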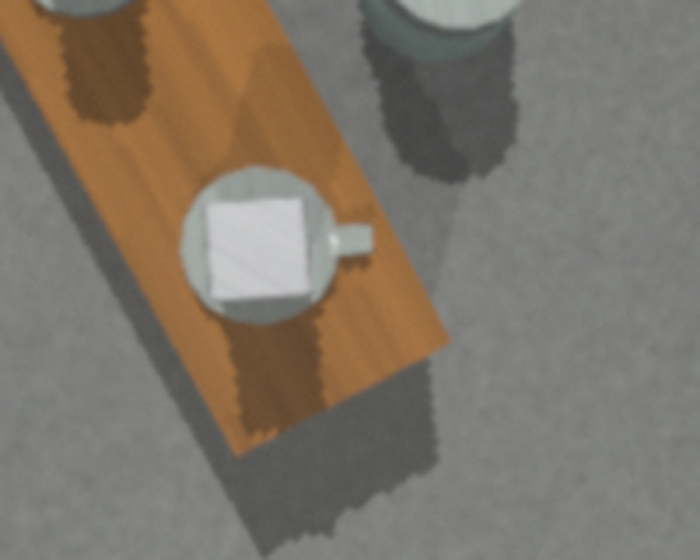

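View pics/w1c.png

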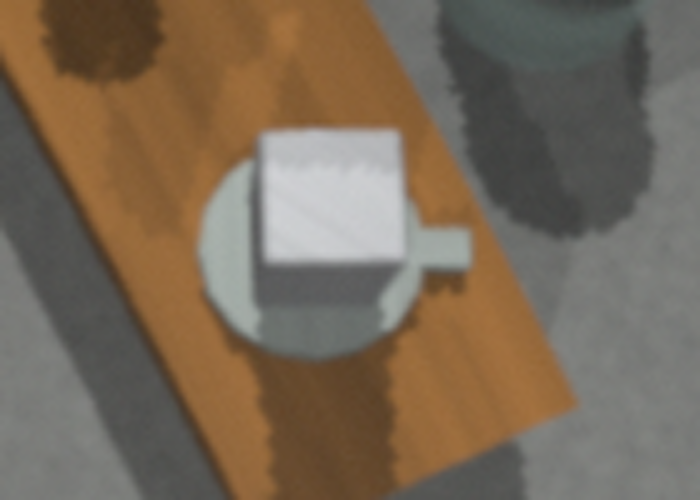

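```bash
python3 - <<'E'
from h import *
L=lambda n:dict(np.load(f"pics/{n}.npz"))
w1,w2=L("w1"),L("w2");T=optics.camera_params("top");S=optics.camera_params("scene")
a=(306.6,49.2);b=(200+258.3/3.5,60+249/3.5)
r=[ray(w1,a,1),ray(w2,b,1)]
print("head wrist",tri(r)); print("all",tri(r+[ray(T,(346.6,233.2)),ray(S,(252.8,157.8))]))
print("at z.112",[plane(x,.112).round(4) for x in r])
print("flange",[plane(x,.066).round(4) for x in [ray(w1,(302,59.4),1),ray(w2,(200+260/3.5,60+246/3.5),1)]], tri([ray(w1,(302,59.4),1),ray(w2,(200+260/3.5,60+246/3.5),1)]))
c=[plane(ray(w2,(200+u/3.5,60+v/3.5),1),.112)for u,v in [(207,205),(302,198),(309,294),(215,299)]]
for i,j in [(0,1),(3,2),(0,3),(1,2)]:
    d=c[j]-c[i];print("edge",np.degrees(np.arctan2(d[1],d[0])).round(1),np.linalg.norm(d).round(4))
c=[plane(ray(w2,(200+u/3.5,60+v/3.5),1),.066)for u,v in [(260,246),(372,240)]];d=c[1]-c[0];print("tab",np.degrees(np.arctan2(d[1],d[0])),np.linalg.norm(d))
E
```

```text
head wrist (array([ 0.51847152, -0.21316869,  0.11052489]), [0.0, 0.0])
all (array([ 0.5175475 , -0.21351748,  0.10806204]), [0.0015, 0.0009, 0.0024, 0.0008])
at z.112 [array([ 0.5181, -0.2133,  0.112 ]), array([ 0.5185, -0.2132,  0.112 ])]
flange [array([ 0.5179, -0.2129,  0.066 ]), array([ 0.5182, -0.2134,  0.066 ])] (array([ 0.51808791, -0.2131398 ,  0.06589174]), [0.0003, 0.0003])
edge -35.7 0.0223
edge -36.8 0.0222
edge -125.3 0.0224
edge -125.5 0.0228
tab -36.33687691887622 0.030833953213206165
```

```bash
python3 - <<'E'
from h import *
togo((.518,-.213,.14),-36)
E
```

```text
t 1.75 tcp [ 0.4781 -0.2653  0.2027] yaw y -39.87 x [-0.004   0.0016 -1.    ] F [-1.22 -0.57 -0.39] T [-0.047 -0.032  0.014] gap 0.092 q [ 0.99  0.36 -0.66  1.81  0.25  1.06 -0.45]
togo shift [ 0.0627 -0.0027 -0.0658] turn [-0.0676  0.0012  0.0041]
```

carry_out:
  increments:
    - [0.02,-0.001,-0.022,-0.03,0.0,0.002]
    - [0.02,-0.001,-0.022,-0.03,0,0.002]
    - [0.015,0,-0.015,0,0,0]
    - [0,0,0,0,0,0]

```text
time_s: 2.25
tool_pos: [0.5095, -0.2228, 0.1456]
ee_rot: [-0.631, -0.314, 0.635, -0.315]
wrist_force: [-0.5, -0.3, -0.2]
finger_gap: 0.0919
```

```bash
python3 - <<'E'
from h import *
togo((.518,-.213,.073),-36)
E
```

```text
t 2.25 tcp [ 0.5095 -0.2228  0.1456] yaw y -37.16 x [-0.0046 -0.0043 -1.    ] F [-0.52 -0.34 -0.15] T [-0.057 -0.028 -0.026] gap 0.0919 q [ 0.87  0.45 -0.65  1.84  0.33  0.97 -0.57]
togo shift [ 0.0725  0.001  -0.0134] turn [-0.0203  0.0062  0.0011]
```

carry_out:
  increments:
    - [0.01,0.001,-0.014,-0.02,0.006,0]
    - [0.02,0,0,0,0,0]
    - [0.02,0,0,0,0,0]
    - [0,0,0,0,0,0]

```text
time_s: 2.75
tool_pos: [0.5174, -0.2159, 0.093]
ee_rot: [-0.63, -0.319, 0.632, -0.32]
wrist_force: [-0.9, 0.8, 0.3]
finger_gap: 0.0917
```

```bash
python3 - <<'E'
from h import *
togo((.518,-.213,.073),-36)
E
```

```text
t 2.75 tcp [ 0.5174 -0.2159  0.093 ] yaw y -36.29 x [-0.0013 -0.0018 -1.    ] F [-0.93  0.76  0.31] T [ 0.017 -0.06   0.031] gap 0.0917 q [ 0.83  0.53 -0.62  1.87  0.39  0.87 -0.62]
togo shift [ 0.02   -0.0012 -0.0027] turn [-0.0051  0.0023  0.    ]
```

carry_out:
  increments:
    - [0.01,-0.001,-0.003,-0.005,0.002,0]
    - [0.01,0,0,0,0,0]
    - [0,0,0,0,0,0]

```text
time_s: 3.12
tool_pos: [0.5185, -0.2136, 0.0721]
ee_rot: [0.63, 0.32, -0.63, 0.321]
wrist_force: [-0.2, -0.3, -0.6]
finger_gap: 0.0918
```

```bash
python3 - <<'E'
from h import *
togo((.518,-.213,.073),-36)
E
```

```text
t 3.12 tcp [ 0.5185 -0.2136  0.0721] yaw y -36.06 x [ 6.e-04 -7.e-04 -1.e+00] F [-0.18 -0.28 -0.62] T [-0.016 -0.012 -0.04 ] gap 0.0918 q [ 0.81  0.56 -0.6   1.88  0.42  0.83 -0.63]
togo shift [-0.0009 -0.0007 -0.0001] turn [-0.001   0.0002 -0.0009]
```

Within a millimetre of the grasp pose; close.

carry_out:
  increments:
    - [0,0,0,0,0,0]
    - [0,0,0,0,0,0]
    - [0,0,0,0,0,0]
    - [0,0,0,0,0,0]
    - [0,0,0,0,0,0]
  grip: -1

```text
time_s: 3.75
tool_pos: [0.5196, -0.2139, 0.0733]
ee_rot: [0.631, 0.32, -0.63, 0.322]
wrist_force: [0.1, 1.1, 0.8]
finger_gap: 0.0467
```

```bash
python3 - <<'E'
from h import *
st()
E
```

```text
t 3.75 tcp [ 0.5196 -0.2139  0.0733] yaw y -36.06 x [ 0.0027 -0.0019 -1.    ] F [0.06 1.05 0.81] T [-0.014 -0.042  0.003] gap 0.0467 q [ 0.81  0.55 -0.6   1.88  0.42  0.83 -0.63]
```

carry_out:
  increments:
    - [0,0,0,0,0,0]
    - [0,0,0,0,0,0]
    - [0,0,0,0,0,0]
    - [0,0,0,0,0,0]
    - [0,0,0,0,0,0]
  grip: -1

```text
time_s: 4.38
tool_pos: [0.5192, -0.2136, 0.0733]
ee_rot: [0.631, 0.32, -0.63, 0.322]
wrist_force: [-0.4, 1.0, 1.3]
finger_gap: 0.0234
```

```bash
python3 - <<'E'
from h import *
st()
E
```

```text
t 4.38 tcp [ 0.5192 -0.2136  0.0733] yaw y -36.05 x [ 0.0019 -0.0015 -1.    ] F [-0.39  1.01  1.28] T [ 0.106  0.087 -0.046] gap 0.0234 q [ 0.81  0.55 -0.6   1.88  0.42  0.83 -0.63]
```

carry_out:
  increments:
    - [-0.02,0,0,0,0,0]
    - [-0.035,0,0,0,0,0]
    - [-0.04,0,0,0,0,0]
    - [-0.04,0,0,0,0,0]
    - [0,0,0,0,0,0]

```text
time_s: 5.0
tool_pos: [0.5187, -0.2129, 0.2155]
ee_rot: [0.63, 0.321, -0.63, 0.322]
wrist_force: [0.9, 0.3, -1.6]
finger_gap: 0.0237
```

```bash
python3 - <<'E'
from h import *
togo((.575,.18,.205),-2)
p,im=shot("wrist","w3")
E
```

```text
t 5.0 tcp [ 0.5187 -0.2129  0.2155] yaw y -35.98 x [ 0.0019 -0.001  -1.    ] F [ 0.9   0.25 -1.61] T [ 0.028 -0.06  -0.021] gap 0.0237 q [ 0.9   0.38 -0.69  1.76  0.27  1.1  -0.52]
togo shift [ 0.0102 -0.1853 -0.3511] turn [-5.93e-01  3.00e-04 -2.20e-03]
```

View pics/w3_raw.png

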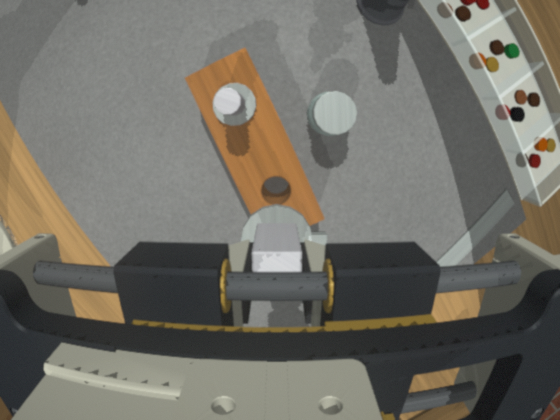

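carry_out:
  increments:
    - [0,-0.026,-0.05,0,0,0]
    - [0,-0.026,-0.05,0,0,0]
    - [0,-0.026,-0.05,0,0,0]
    - [0,-0.026,-0.05,0,0,0]
    - [0,-0.026,-0.05,0,0,0]

```text
time_s: 5.68
tool_pos: [0.5558, 0.0642, 0.2068]
ee_rot: [-0.628, -0.318, 0.637, -0.315]
wrist_force: [1.6, -0.9, -2.4]
finger_gap: 0.0235
```

carry_out:
  increments:
    - [0,0,0,-0.15,0,0]
    - [0,0,0,-0.15,0,0]
    - [0,0,0,-0.15,0,0]
    - [0,0,0,-0.14,0,0]
    - [0,0,0,0,0,0]

```text
time_s: 6.3
tool_pos: [0.549, 0.0732, 0.2002]
ee_rot: [-0.499, -0.501, 0.511, -0.488]
wrist_force: [-0.2, 0.1, -3.4]
finger_gap: 0.0234
```

```bash
python3 - <<'E'
from h import *
p,im=shot("wrist","w4")
togo((.575,.18,.205),-2)
E
```

```text
t 6.35 tcp [0.5489 0.0731 0.2002] yaw y -1.24 x [-2.520e-02  9.000e-04 -9.997e-01] F [-0.47 -0.29 -2.34] T [-0.026 -0.117  0.025] gap 0.024 q [ 0.52  0.46 -0.9   1.77  0.39  1.13 -0.53]
togo shift [-0.0054  0.0236 -0.1075] turn [ 0.0132 -0.0002  0.0252]
```

View pics/w4_raw.png

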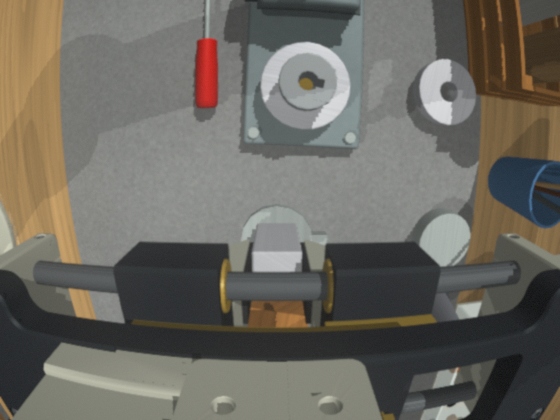

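carry_out:
  increments:
    - [0,0.012,-0.025,0,0,0.02]
    - [0,0.012,-0.025,0,0,0.006]
    - [0,0,0,0,0,0]

```text
time_s: 6.72
tool_pos: [0.5736, 0.1219, 0.1979]
ee_rot: [-0.508, -0.492, 0.509, -0.491]
wrist_force: [-0.2, -0.3, -3.0]
finger_gap: 0.0237
```

```bash
python3 - <<'E'
from h import *
p,im=shot("wrist","w5")
togo((.575,.18,.205),-2)
c=im[90:230,200:380];cv2.imwrite("pics/w5c.png",cv2.resize(c,None,fx=4,fy=4,interpolation=cv2.INTER_CUBIC))
c=cv2.imread("pics/w4_raw.png")[30:140,240:380];cv2.imwrite("pics/w4c.png",cv2.resize(c,None,fx=5,fy=5,interpolation=cv2.INTER_CUBIC))
E
```

```text
t 6.78 tcp [0.5732 0.1202 0.1976] yaw y -1.94 x [-0.0026 -0.0024 -1.    ] F [-0.98 -0.31 -3.36] T [-0.052 -0.095 -0.005] gap 0.0237 q [ 0.4   0.51 -0.88  1.71  0.43  1.13 -0.64]
togo shift [-0.0075 -0.0003 -0.0598] turn [0.001  0.0025 0.0025]
```

View pics/w5c.png

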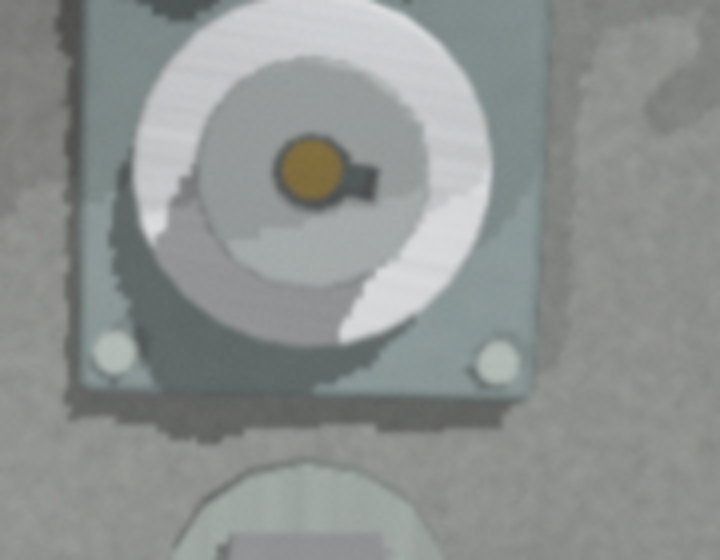

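View pics/w4c.png

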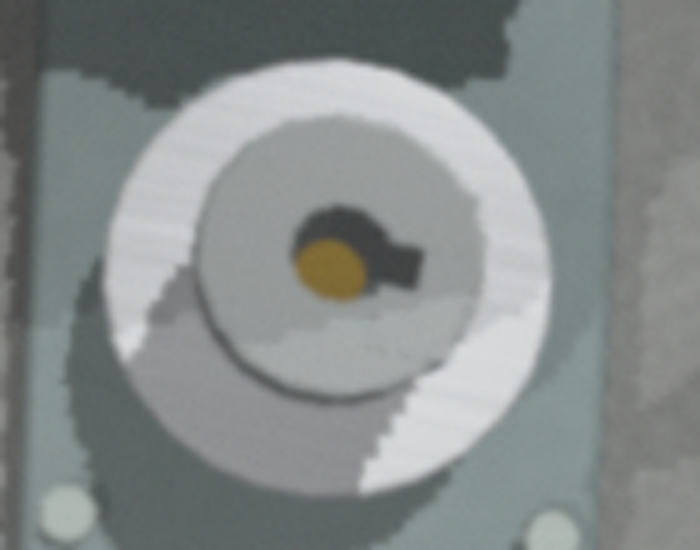

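```bash
python3 - <<'E'
from h import *
L=lambda n:dict(np.load(f"pics/{n}.npz"))
w4,w5=L("w4"),L("w5");T=optics.camera_params("top");S=optics.camera_params("scene")
A=lambda u,v:(240+u/5,30+v/5);B=lambda u,v:(200+u/4,90+v/4)
a=A(340,254);b=B(312.5,171.3)
r=[ray(w4,a,1),ray(w5,b,1)]
print(tri(r),tri(r+[ray(T,(198,206.5)),ray(S,(375.8,272.3))]));print([plane(x,.08).round(4) for x in r])
for w,k,c in [(w4,A(421,270),a),(w5,B(375.5,183.5),b)]:
    d=plane(ray(w,k,1),.08)-plane(ray(w,c,1),.08);print("keyway",np.degrees(np.arctan2(d[1],d[0])),np.linalg.norm(d))
# hub radius check
d=plane(ray(w5,B(430,171),1),.08)-plane(ray(w5,B(198,171),1),.08);print(np.linalg.norm(d))
E
```

```text
(array([0.57725249, 0.18302344, 0.07518817]), [0.0, 0.0]) (array([0.57633743, 0.1824448 , 0.07372925]), [0.0013, 0.001, 0.002, 0.0007])
[array([0.5769, 0.1824, 0.08  ]), array([0.5772, 0.1832, 0.08  ])]
keyway -11.092504676079072 0.014964413881083816
keyway -12.732038801571694 0.014501147735078854
0.052481970608096125
```

```bash
python3 - <<'E'
from h import *
togo((.577,.183,.16),-12)
E
```

```text
t 6.78 tcp [0.5732 0.1202 0.1976] yaw y -1.94 x [-0.0026 -0.0024 -1.    ] F [-0.98 -0.31 -3.36] T [-0.052 -0.095 -0.005] gap 0.0237 q [ 0.4   0.51 -0.88  1.71  0.43  1.13 -0.64]
togo shift [ 0.0375  0.0017 -0.063 ] turn [0.1755 0.0027 0.0023]
```

carry_out:
  increments:
    - [0,0.001,-0.031,0,0.002,0.002]
    - [0,0.001,-0.031,0,0,0]
    - [0,0,0,0.09,0,0]
    - [0,0,0,0.085,0,0]
    - [0,0,0,0,0,0]

```text
time_s: 7.4
tool_pos: [0.576, 0.1762, 0.1949]
ee_rot: [-0.55, -0.439, 0.557, -0.441]
wrist_force: [-0.6, 0.1, -2.9]
finger_gap: 0.0234
```

```bash
python3 - <<'E'
from h import *
togo((.577,.183,.15),-12)
E
```

```text
t 7.4 tcp [0.576  0.1762 0.1949] yaw y -13.03 x [-0.0057 -0.0068 -1.    ] F [-0.63  0.06 -2.87] T [ 0.052 -0.092 -0.015] gap 0.0234 q [ 0.26  0.53 -0.83  1.67  0.42  1.14 -0.91]
togo shift [ 0.0448 -0.0004 -0.0072] turn [-0.0179  0.0078  0.004 ]
```

carry_out:
  increments:
    - [0.015,0,-0.0065,-0.018,0.008,0.004]
    - [0.015,0,0,0,0,0]
    - [0.01,0,0,0,0,0]
    - [0,0,0,0,0,0]

```text
time_s: 7.9
tool_pos: [0.5765, 0.1803, 0.1502]
ee_rot: [-0.548, -0.446, 0.55, -0.445]
wrist_force: [-0.7, -0.0, -2.6]
finger_gap: 0.0234
```

```bash
python3 - <<'E'
from h import *
togo((.577,.183,.145),-12)
p,a=shot("scene","s6");p,b=shot("top","t6");p,w=shot("wrist","w6")
f=lambda im,r:cv2.resize(im[r[1]:r[3],r[0]:r[2]],(400,300),interpolation=cv2.INTER_CUBIC)
cv2.imwrite("pics/c6.png",np.vstack([np.hstack([f(a,(325,220,425,295)),f(b,(150,170,250,245))]),np.hstack([f(w,(200,110,360,230)),f(a,(0,0,560,420))])]))
E
```

```text
t 7.9 tcp [0.5765 0.1803 0.1502] yaw y -11.92 x [-0.0026 -0.0011 -1.    ] F [-0.7  -0.03 -2.56] T [-0.017 -0.059  0.044] gap 0.0234 q [ 0.24  0.58 -0.81  1.71  0.47  1.06 -0.93]
togo shift [ 0.0052 -0.0001 -0.0027] turn [0.0014 0.0017 0.0024]
```

View pics/c6.png

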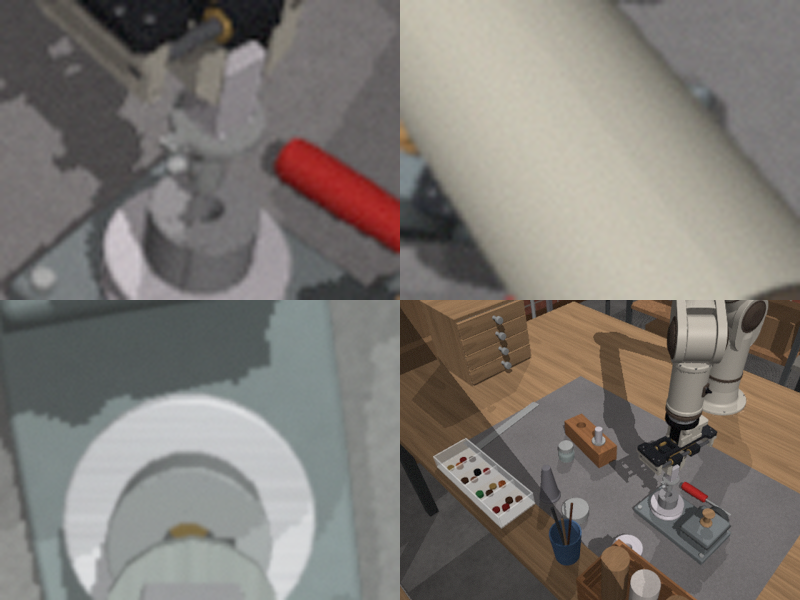

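carry_out:
  increments:
    - [0.003,0,-0.003,0,0.002,0.002]
    - [0.005,0,0,0,0,0]
    - [0,0,0,0,0,0]

```text
time_s: 8.43
tool_pos: [0.5791, 0.1846, 0.1446]
ee_rot: [0.551, 0.445, -0.547, 0.446]
wrist_force: [0.1, -0.7, -2.8]
finger_gap: 0.0237
```

```bash
python3 - <<'E'
from h import *
togo((.577,.183,.137),-12)
E
```

```text
t 8.43 tcp [0.5791 0.1846 0.1446] yaw y -11.92 x [ 0.0047  0.0019 -1.    ] F [ 0.11 -0.68 -2.76] T [-0.047 -0.025 -0.021] gap 0.0237 q [ 0.23  0.59 -0.8   1.71  0.48  1.04 -0.94]
togo shift [ 0.0075 -0.0018  0.002 ] turn [ 0.0014 -0.0028 -0.0042]
```

carry_out:
  increments:
    - [0.004,-0.0015,0.001,0,-0.003,-0.004]
    - [0.005,0,0,0,0,0]
    - [0,0,0,0,0,0]

```text
time_s: 8.8
tool_pos: [0.5774, 0.1838, 0.1349]
ee_rot: [-0.549, -0.445, 0.549, -0.446]
wrist_force: [0.4, 1.1, -2.6]
finger_gap: 0.0233
```

```bash
python3 - <<'E'
from h import *
togo((.577,.183,.13),-12)
E
```

```text
t 8.8 tcp [0.5774 0.1838 0.1349] yaw y -11.92 x [-1.e-04 -5.e-04 -1.e+00] F [ 0.36  1.09 -2.57] T [-0.012 -0.044 -0.003] gap 0.0233 q [ 0.23  0.6  -0.8   1.72  0.49  1.03 -0.95]
togo shift [ 0.0049 -0.0002  0.0008] turn [ 0.0013  0.0005 -0.0001]
```

carry_out:
  increments:
    - [0.004,0,0.0005,0,0,0]
    - [0.004,0,0,0,0,0]
    - [0,0,0,0,0,0]

```text
time_s: 9.18
tool_pos: [0.5773, 0.1831, 0.1263]
ee_rot: [-0.549, -0.445, 0.549, -0.445]
wrist_force: [0.4, 0.1, -2.8]
finger_gap: 0.0242
```

```bash
python3 - <<'E'
from h import *
togo((.577,.183,.13),-12)
p,w=shot("wrist","w7");cv2.imwrite("pics/w7c.png",cv2.resize(w[110:260,190:370],None,fx=4,fy=4,interpolation=cv2.INTER_CUBIC))
E
```

```text
t 9.18 tcp [0.5773 0.1831 0.1263] yaw y -11.93 x [-2.e-04 -5.e-04 -1.e+00] F [ 0.44  0.06 -2.85] T [-0.039 -0.091 -0.008] gap 0.0242 q [ 0.22  0.61 -0.79  1.73  0.5   1.02 -0.95]
togo shift [-0.0037 -0.0002  0.0002] turn [0.0012 0.0006 0.    ]
```

View pics/w7c.png

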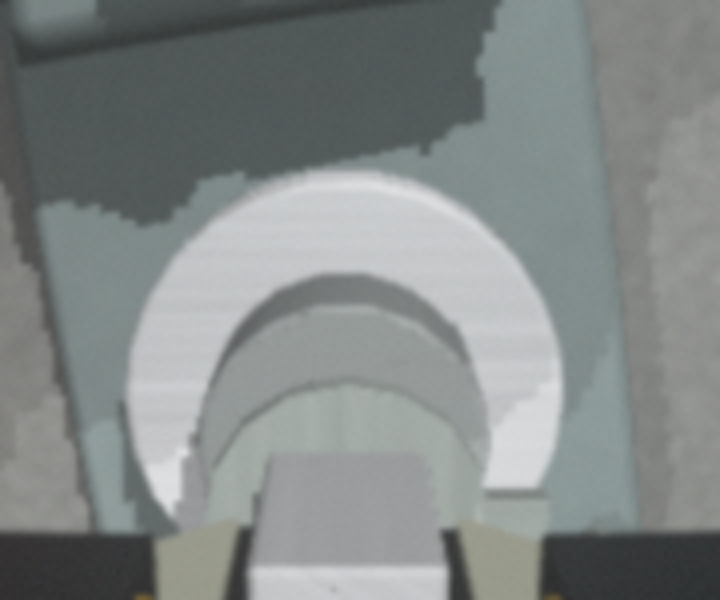

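carry_out:
  increments:
    - [0.004,0,0,0,0,0]
    - [0.003,0,0,0,0,0]
    - [0,0,0,0,0,0]

```text
time_s: 9.6
tool_pos: [0.5775, 0.1832, 0.1192]
ee_rot: [-0.549, -0.445, 0.549, -0.446]
wrist_force: [-0.3, -0.8, -2.6]
finger_gap: 0.0237
```

```bash
python3 - <<'E'
from h import *
togo((.577,.183,.115),-12)
E
```

```text
t 9.6 tcp [0.5775 0.1832 0.1192] yaw y -11.93 x [ 3.e-04 -5.e-04 -1.e+00] F [-0.27 -0.78 -2.58] T [-0.04  -0.126  0.054] gap 0.0237 q [ 0.22  0.61 -0.78  1.73  0.5   1.01 -0.96]
togo shift [ 0.0042 -0.0004  0.0003] turn [ 0.0012  0.0004 -0.0004]
```

carry_out:
  increments:
    - [0.004,0,0,0,0,0]
    - [0.003,0,0,0,0,0]
    - [0,0,0,0,0,0]

```text
time_s: 9.98
tool_pos: [0.5774, 0.1832, 0.1116]
ee_rot: [-0.549, -0.445, 0.549, -0.446]
wrist_force: [-0.8, 0.4, -3.0]
finger_gap: 0.0235
```

```bash
python3 - <<'E'
from h import *
togo((.577,.183,.1),-12)
E
```

```text
t 9.97 tcp [0.5774 0.1832 0.1116] yaw y -11.93 x [ 3.e-04 -5.e-04 -1.e+00] F [-0.82  0.42 -3.02] T [-0.087 -0.082 -0.04 ] gap 0.0235 q [ 0.22  0.62 -0.78  1.74  0.51  0.99 -0.96]
togo shift [ 0.0116 -0.0004  0.0003] turn [ 0.0012  0.0004 -0.0003]
```

carry_out:
  increments:
    - [0.004,0,0,0,0,0]
    - [0.004,0,0,0,0,0]
    - [0,0,0,0,0,0]

```text
time_s: 10.35
tool_pos: [0.5774, 0.1831, 0.103]
ee_rot: [-0.549, -0.445, 0.549, -0.446]
wrist_force: [0.8, -0.2, -2.7]
finger_gap: 0.0237
```

```bash
python3 - <<'E'
from h import *
togo((.577,.183,.0933),-12)
p,w=shot("wrist","w8");cv2.imwrite("pics/w8c.png",cv2.resize(w[110:260,190:370],None,fx=4,fy=4,interpolation=cv2.INTER_CUBIC))
E
```

```text
t 10.35 tcp [0.5774 0.1831 0.103 ] yaw y -11.93 x [ 2.e-04 -6.e-04 -1.e+00] F [ 0.85 -0.21 -2.69] T [-0.03  -0.014 -0.017] gap 0.0237 q [ 0.21  0.63 -0.77  1.74  0.52  0.98 -0.97]
togo shift [ 0.0097 -0.0004  0.0002] turn [ 0.0012  0.0005 -0.0003]
```

View pics/w8c.png

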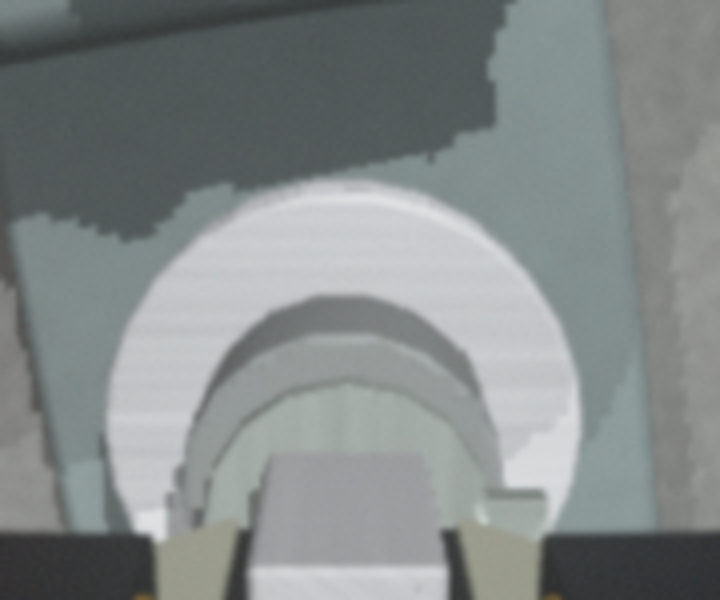

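carry_out:
  increments:
    - [0.003,0,0,0,0,0]
    - [0.003,0,0,0,0,0]
    - [0,0,0,0,0,0]

```text
time_s: 10.78
tool_pos: [0.5779, 0.1835, 0.0989]
ee_rot: [0.549, 0.445, -0.549, 0.446]
wrist_force: [-1.6, -1.5, 2.5]
finger_gap: 0.0238
```

```bash
python3 - <<'E'
from h import *
togo((.577,.183,.0933),-12)
E
```

```text
t 10.78 tcp [0.5779 0.1835 0.0989] yaw y -11.94 x [ 0.0015 -0.0012 -1.    ] F [-1.6  -1.48  2.45] T [-0.35   0.569 -0.05 ] gap 0.0238 q [ 0.21  0.64 -0.77  1.75  0.53  0.97 -0.98]
togo shift [ 0.0056 -0.0007  0.0007] turn [ 0.0011  0.0008 -0.0017]
```

carry_out:
  increments:
    - [0.003,0,0,0,0,0]
    - [0.003,0,0,0,0,0]
    - [0.003,0,0,0,0,0]

```text
time_s: 11.15
tool_pos: [0.5779, 0.1837, 0.0939]
ee_rot: [-0.549, -0.444, 0.549, -0.447]
wrist_force: [-5.9, -3.3, 14.9]
finger_gap: 0.0239
```

```bash
python3 - <<'E'
from h import *
togo((.577,.183,.0933),-12)
E
```

```text
t 11.15 tcp [0.5779 0.1837 0.0939] yaw y -11.94 x [ 0.0028 -0.0035 -1.    ] F [-5.94 -3.29 14.92] T [-0.714  1.472 -0.008] gap 0.0239 q [ 0.2   0.64 -0.76  1.75  0.53  0.97 -0.98]
togo shift [ 0.0006 -0.0008  0.0008] turn [ 0.001   0.0029 -0.0034]
```

carry_out:
  increments:
    - [0.003,-0.0008,0.0008,0,0.003,-0.003]
    - [0.004,0,0,0,0,0]
    - [0.004,0,0,0,0,0]

```text
time_s: 11.52
tool_pos: [0.578, 0.1837, 0.0932]
ee_rot: [0.55, 0.443, -0.549, 0.448]
wrist_force: [-12.9, -7.3, 32.2]
finger_gap: 0.0238
```

```bash
python3 - <<'E'
from h import *
togo((.577,.183,.0933),-12)
p,w=shot("wrist","w9")
p,a=shot("scene","s9")
f=lambda im,r:cv2.resize(im[r[1]:r[3],r[0]:r[2]],(400,300),interpolation=cv2.INTER_CUBIC)
cv2.imwrite("pics/c9.png",np.hstack([f(w,(200,110,360,230)),f(a,(325,220,425,295))]))
st()
E
```

```text
t 11.53 tcp [0.578  0.1837 0.0932] yaw y -11.96 x [ 0.0047 -0.005  -1.    ] F [-12.92  -7.33  32.19] T [-1.475  3.025 -0.048] gap 0.0238 q [ 0.2   0.64 -0.76  1.75  0.54  0.96 -0.99]
togo shift [-0.0001 -0.0008  0.0009] turn [ 0.0007  0.004  -0.0057]
t 11.62 tcp [0.578  0.1837 0.0932] yaw y -11.95 x [ 0.0049 -0.0051 -1.    ] F [-11.84  -5.82  31.48] T [-1.423  2.916 -0.005] gap 0.0235 q [ 0.2   0.64 -0.76  1.75  0.54  0.96 -0.99]
```

View pics/c9.png

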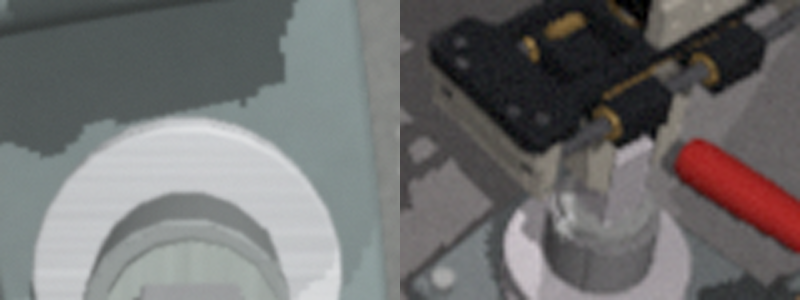

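carry_out:
  increments:
    - [0.0035,-0.001,0.001,0,0.004,-0.005]
    - [0.0035,-0.001,0.001,0,0.004,-0.005]

```text
time_s: 11.88
tool_pos: [0.5779, 0.1837, 0.0932]
ee_rot: [0.551, 0.446, -0.547, 0.445]
wrist_force: [-6.5, -2.6, 21.5]
finger_gap: 0.0236
```

```bash
python3 - <<'E'
from h import *
togo((.577,.183,.0933),-12)
p,w=shot("wrist","w10")
cv2.imwrite("pics/c10.png",np.hstack([cv2.resize(w[110:260,190:370],None,fx=4,fy=4,interpolation=cv2.INTER_CUBIC)]))
st()
E
```

```text
t 11.88 tcp [0.5779 0.1837 0.0932] yaw y -11.92 x [ 0.0035  0.004  -1.    ] F [-6.47 -2.62 21.5 ] T [-0.846  1.519  0.002] gap 0.0236 q [ 0.21  0.64 -0.77  1.75  0.53  0.96 -0.98]
togo shift [-0.0001 -0.0007  0.0009] turn [ 0.0015 -0.0047 -0.0026]
t 11.93 tcp [0.5779 0.1837 0.0932] yaw y -11.93 x [ 0.0034  0.0044 -1.    ] F [-5.9  -2.56 21.33] T [-0.85   1.572 -0.007] gap 0.0238 q [ 0.21  0.64 -0.77  1.75  0.53  0.96 -0.98]
```

View pics/c10.png

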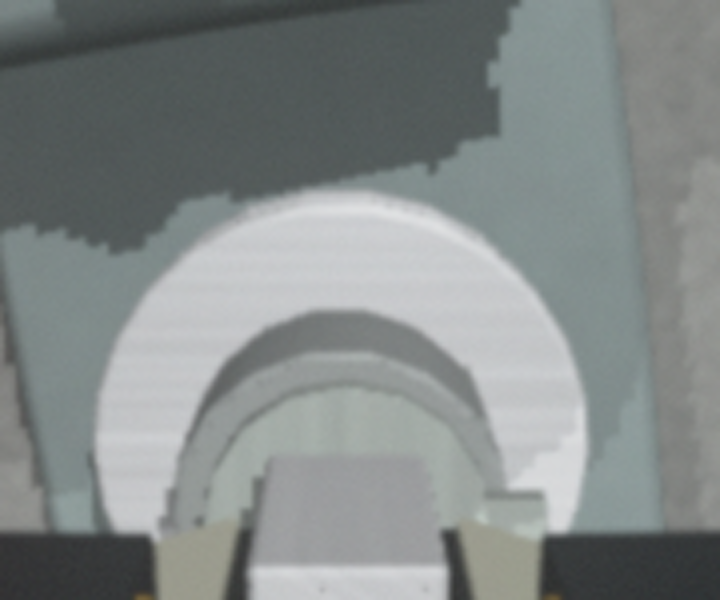

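```bash
python3 - <<'E'
from h import *
st();order.close_job()
E
```

```text
t 11.93 tcp [0.5779 0.1837 0.0932] yaw y -11.93 x [ 0.0034  0.0044 -1.    ] F [-5.9  -2.56 21.33] T [-0.85   1.572 -0.007] gap 0.0238 q [ 0.21  0.64 -0.77  1.75  0.53  0.96 -0.98]
the job is handed in; nothing more can be done
```

The keyed spindle is in the winder hub, its key in the keyway, and the arm is still holding it pressed home. I handed the job in at 11.9 s; no verdict was reported.

I lifted the spindle by its square head, turned it so the key faced the keyway I had measured (about -12°), and lowered it. The key slipped in with no contact force, so I didn't have to turn it to search for the keyway.

**Last checks:**
- **Height:** the TCP stopped hard at z = 0.0932 m, against 0.0933 m predicted for fully home. Going the last 0.7 mm down, the upward force rose from 15 N to 32 N, so the flange is seated. I then eased the push to about 24 N.
- **Spring:** the force began about 6 mm above home, where the plunger was expected. I couldn't read the plunger travel itself.
- **Alignment:** tilt is under 0.01 rad and yaw is -11.9°. The TCP sits about 1 mm from the measured bore axis.
- **Grip:** the finger gap is 23.8 mm on the 24 mm head. The last picture shows the flange concentric on the hub and no visible slip in the fingers.

**What disagreed:**
- **Hub height:** the camera measurements put the hub's top face at 73–75 mm, not the stated 80 mm. I used 80 mm, and the hard stop agreed with it.
- **Side force:** about 6 N sideways remains while pressing.
- **Other objects:** nothing was touched as far as I could tell, but I didn't measure where the other objects ended up.

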